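# Set up a strap clamp over a bearing block

## Robot

A 6-joint arm with a two-finger parallel gripper is mounted at the origin on a cart in front of the work surface, level with it; the furniture and walls round the work are solid. World frame = base frame: x ahead of the robot, y to its left, z up, the work surface at z = 0. Lengths are in m, angles in rad, forces in N, time in s.
With the tool pointing down it reaches from about 0.3 to 0.85 m from the base axis. Payload 5.4 kg.
Tool frame: the origin (TCP) lies midway between the tips of the shut fingers; the grasp point (between the pads) lies 19 mm behind it; z points along the fingers, y is the line along which they close (so a half turn about z gives the same grasp; the last joint's range is limited). The gripper opens to 85 mm and grips with 20 to 120 N. Pads are 22 mm wide; open, the fingers measure 114 mm over their backs; the gripper's body (76 mm by 85 mm) begins 54 mm behind the grasp point. The pads swing forward as they close: fully open they stand 13 mm farther back than shut.
Start: joints at [1.136, 0.158, 1.597, -0, 1.386, -0.21], TCP at [0.128, 0.561, 0.231] pointing down, gripper open.
Joint ranges: [-2.91, 2.91], [-0.94, 2.29], [0.18, 2.7], [-1.29, 4.43], [0.17, 2.64], [-3, 3]. Speed limits (rad/s): [2.57, 2.57, 3.14, 3.14, 3.14, 3.14].

## Interface

Orientations are given as a rotation vector (axis times angle).
In Python, from station import bot, imaging gives the robot as it stands.
- The arm moves only by the tool play_rows, never from a script. Its arguments are lists of equal length, an entry for each row: "jaw": the finger opening in mm, from 0 to 85.4; "xyz": the shift along the world's x, y, z in mm, a list of three; "twist": the turn about the world's z in degrees. In form: {"jaw": [jaw, ...], "xyz": [[dx, dy, dz], ...], "twist": [twist, ...]}. A call has 1 to 8 rows; each row shifts and turns the commanded pose from where the row before left it; what a row does not reach is not made up. A row lasts 1/10 s, in which the tool goes at most 50 mm and 8.59 degrees, less where a joint would pass 70% of its speed; a pose out of reach is approached as far as the arm can. A call with a gripper value outside its range is refused whole. The fingers move at their own pace and stop on an object; the grip force is fixed at half the most. Time passes only in rows, so rows that do not move let the fingers close. It gives the time, the measured TCP pose, the force, the opening and the grip force at its end, in the units of the state.
- bot.get_state(): the state, without advancing time (a new reading comes with each control period).
- imaging.snapshot(name): name is "scene" or "top"; returns (picture, depth): 420x560x3 uint8, blue, green, red; 420x560 float32, m along the optical axis (not along the pixel's ray), 0 where there is no reading.
- imaging.camera_params(name): a dict with "fx", "fy", "cx", "cy" (pixels), "eye" and "attitude" of the camera in the world. Camera axes: x right, y up, looking along -z (the intrinsics and any distortion apply to the point x, -y, -z); pixel columns grow to the right and rows downward; lengths in m; the calibration is good to about 2 mm. A picture is of the moment at which its call begins. camera_params takes no time and is no camera call.
- bot.close_job(): hands the job in; it is judged then, once.
The state is a dict: "t": time; "joints": joint angles; "dq": joint speeds; "tau": joint torques, N m; "tool_pos": TCP position; "tcp_rot": TCP orientation; "force": force on the tool from outside, world axes, zero at the start; "wrist_torque": the same for the moment, N m; "grip_width": finger opening in m; "grip_force": force on a finger pad.
Only numpy, scipy, OpenCV 4.12 (cv2) and the standard library are available. Lean on these libraries where they do the work, as an engineer would, in place of code of your own. Each camera call takes 0.05 s, during which the arm holds its last target. There are 200 camera calls.

## Task

Set up the strap clamp on the tee-slotted plate, ready for the nut: stand the aluminium bearing block flat and square on the plate between the stud and the stop bar, close up to the bar, and on the other side of the stud, close behind it in the same line, the steel packing block that is as tall as the bearing block. Then lay the slotted strap with the stud through the middle of its slot, along the plate and level, with its narrow nose on the bearing block and its wide heel on the packing block, and slip the thick washer over the stud to lie flat on the strap. Leave the lower packing block where it is and the nut for me.

Things in the scene. Friction and masses are not known exactly. Their poses are not given: they have to be found in the camera images.
- tee_plate: Fixed steel plate, tee slots along x, top face at z 18 mm. Origin: on the stud's axis, at worktop level. Stud 12 mm thick, bevelled top at z 90; 21 mm collar up to z 24. Plate spans x -66 to 86, y -52 to 52. Stop bar across the +x end, top z 30: bearing block goes up to its face at x 67 (gap 12 or less); packing centre goes to x -50 to -26; both at y 0 within 12, sides parallel to the plate.
- bearing_block_c (a point): Loose aluminium bearing block (the workpiece), 40 mm along x, 46 mm along y, 38 mm high, 0.2 kg, with a round bushed bore through it along x and four small screws in its flat top. Point: its centre, 19 mm above its underside. On the plate its bore runs along the plate; either end may face the stop bar.
- packing_a_c (a point): Loose plain steel packing block, the taller of the two, as tall as the bearing block: 32 mm along x, 40 mm along y, 38 mm high, 0.3 kg, small hole in the top. Point: its centre, 19 mm above its underside.
- packing_b_c (a point): Loose plain steel packing block of the same plan, 32 x 40 mm, but only 26 mm high: not needed, must stay where it is (within 20 mm). Point: its centre, 13 mm above its underside.
- strap_c (a point): Loose dark steel strap lying flat, 103 x 30 x 12 mm, 0.22 kg. Point: middle of its through slot (46 x 18 mm), half-way up. x points from there to the narrow rounded nose (17 mm wide, ends at x 52 mm); the full-width heel ends at x -51 mm. Beside the slot the edges are straight, 30 mm apart: grip it there across, 12 mm thick; the stud then rises between the fingers.
- washer_c (a point): Loose thick steel washer lying flat, 36 mm outside diameter, 17 mm bore, 10 mm thick, 0.06 kg. Point: its centre, 5 mm above its underside.
Not all that is in view belongs to the job. Leave any green look-alike of the part that bears bearing_block_c alone.

How it is judged:
At the end, for the whole second after the job is handed in: Bearing block on plate, gap to bar under 12 mm; 38 mm packing centred 26 to 50 mm behind stud; both within 12 mm of centre line and square to 0.2 rad; strap level on both, stud through slot middle (12 mm), nose on bearing block; washer flat on strap over stud; low packing unmoved (20 mm); all still (x of bearing_block_c in the frame of tee_plate between 0.035 and 0.0495 m and y of bearing_block_c in the frame of tee_plate between -0.012 and 0.012 m and z of bearing_block_c in the frame of tee_plate between 0.033 and 0.041 m and angle between the x axis of each of bearing_block_c, strap_c and the x axis of tee_plate, either way round below 0.2 rad and angle between each of bearing_block_c, packing_a_c, strap_c's own z axis and vertical below 0.05 rad and x of packing_a_c in the frame of tee_plate between -0.05 and -0.026 m and y of packing_a_c in the frame of tee_plate between -0.012 and 0.012 m and z of packing_a_c in the frame of tee_plate between 0.033 and 0.041 m and (angle between the x axis of packing_a_c and the x axis of tee_plate, either way round below 0.2 rad or angle between the x axis of packing_a_c and the y axis of tee_plate, either way round below 0.2 rad) and x of strap_c in the frame of tee_plate between -0.012 and 0.012 m and y of strap_c in the frame of tee_plate between -0.006 and 0.006 m and z of strap_c in the frame of tee_plate between 0.059 and 0.065 m and x of bearing_block_c in the frame of strap_c above 0.025 m and horizontal distance between washer_c and tee_plate below 0.006 m and z of washer_c in the frame of tee_plate between 0.07 and 0.076 m and angle between washer_c's own z axis and vertical below 0.06 rad and linear speed of each of bearing_block, packing_a, strap, washer below 0.01 m/s and distance of packing_b_c from where it was at the start of the episode below 0.02 m); the robot touches nothing.
It fails at once if the lower packing block is pushed or carried away (more than 30 mm) (distance of packing_b_c from where it was at the start of the episode above 0.03 m).
It also fails if it takes over 96 s, if anything falls off the work surface, if the arm or the gripper's body presses on something with over 40 N, if the wrist force passes 120 N, or if a joint passes its speed limit or range.

## Working session

There is one attempt and no reset: what is moved stays moved. The work goes in short steps, Python scripts to look and compute and a tool call to move; the robot and the scene stay as the last step left them, time stands still between calls to the robot, and variables do not carry over. Pictures are saved under pics/ and viewed, at most 14 in all, crops included, and the job is handed in when it is done.

Besides the shell and the picture viewer there is one more tool, called after "Call:" in YAML: its name, and indented under it one key for each argument. play_rows: Moves the arm, as the interface text tells. Its arguments: {"type":"object","properties":{"jaw":{"type":"array","items":{"type":"number"}},"xyz":{"type":"array","items":{"type":"array","items":{"type":"number"}}},"twist":{"type":"array","items":{"type":"number"}}},"required":["jaw","xyz","twist"]}

```bash
mkdir -p pics; ls
cat > h.py <<'E'
import numpy as np, cv2
from station import bot, imaging
from scipy.spatial.transform import Rotation as R
def Rm(p):
    a=np.array(p["attitude"],float)
    if a.shape==(3,3): return a
    if a.size==3: return R.from_rotvec(a).as_matrix()
    return R.from_quat(a).as_matrix()
def pt(p,u,v,d):
    c=np.array([(u-p["cx"])/p["fx"]*d,-(v-p["cy"])/p["fy"]*d,-d])
    return np.array(p["eye"])+Rm(p)@c
def ray(p,u,v,z):  # intersect pixel ray with plane z
    r=pt(p,u,v,1)-np.array(p["eye"]); e=np.array(p["eye"])
    return e+r*(z-e[2])/r[2]
def cloud(p,D):
    v,u=np.mgrid[:D.shape[0],:D.shape[1]]
    c=np.stack([(u-p["cx"])/p["fx"]*D,-(v-p["cy"])/p["fy"]*D,-D],-1)
    return np.array(p["eye"])+c@Rm(p).T
E
python3 - <<'E'
from h import *
for n in("scene","top"):
    p=imaging.camera_params(n); print(n,p)
    I,D=imaging.snapshot(n); cv2.imwrite(f"pics/{n}0.png",I); np.save(n+"0.npy",D)
    C=cloud(p,D); print(C[200:220:10,::140].round(3))
E
```

```text
pics
scene {'fx': 501.0076036972766, 'fy': 501.0076036972766, 'cx': 279.2349020371951, 'cy': 204.70663556158368, 'eye': array([ 0.1106542 , -0.32226681,  0.77565506]), 'attitude': array([ 0.66272437, -0.21393294, -0.55922615])}
[[[-0.014  0.719 -0.188]
  [ 0.244  0.364  0.001]
  [ 0.478  0.208  0.004]
  [ 0.71   0.052  0.009]]

 [[-0.022  0.682 -0.184]
  [ 0.234  0.341 -0.001]
  [ 0.463  0.186  0.005]
  [ 0.697  0.036  0.003]]]
top {'fx': 446.9789094953904, 'fy': 446.9789094953904, 'cx': 283.7165585329272, 'cy': 205.23505526020213, 'eye': array([0.28421996, 0.17111537, 0.936081  ]), 'attitude': array([ 0.11563416, -0.14977687, -1.54109836])}
[[[ 0.436  0.736  0.018]
  [ 0.448  0.457 -0.001]
  [ 0.455  0.161  0.007]
  [ 0.464 -0.139  0.   ]]

 [[ 0.415  0.733  0.02 ]
  [ 0.427  0.456 -0.002]
  [ 0.433  0.16   0.008]
  [ 0.443 -0.139 -0.   ]]]
```

View pics/scene0.png

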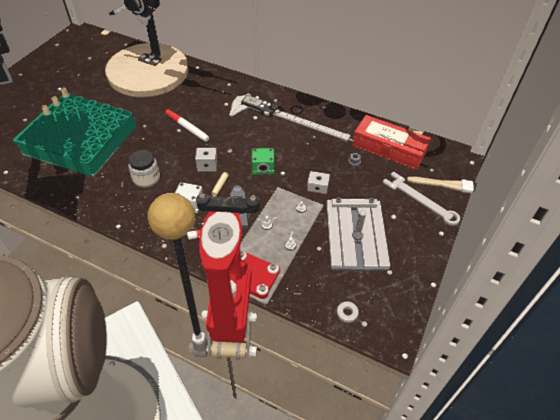

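View pics/top0.png

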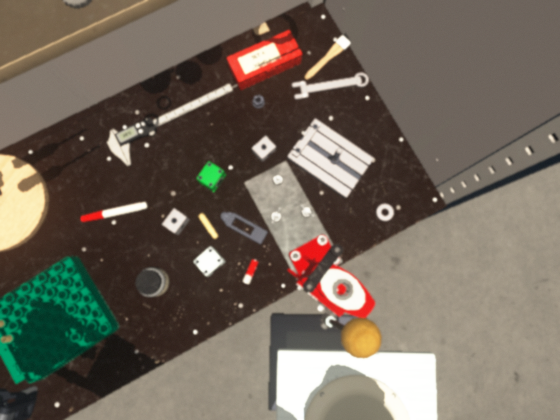

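The scene shows the bearing block near top (209,262), with four screws and light aluminium. The green look-alike is at (210,176). Candidate packings are at (263,147) and (175,221), strap (244,226), washer (385,212), plate (332,157). A toggle-clamp fixture stands at (340,290).

Run:
```python
from h import *
I=cv2.imread("pics/top0.png"); cv2.imwrite("pics/tc.png",cv2.resize(I[110:290,150:410],None,fx=3,fy=3,interpolation=cv2.INTER_CUBIC))
J=cv2.imread("pics/scene0.png"); cv2.imwrite("pics/sc.png",cv2.resize(J[140:340,165:405],None,fx=3,fy=3,interpolation=cv2.INTER_CUBIC))
# height map: objects above table by rectified grid
for n in("top","scene"):
    p=imaging.camera_params(n);D=np.load(n+"0.npy");C=cloud(p,D)
    for nm,(u,v) in dict(top=dict(packNear=(263,147),packFar=(175,221),bb=(209,262),strap=(262,233),washer=(378,212),plate=(350,165),table=(200,140),fix=(280,200),clamp=(343,289),ball=(361,338)),scene=dict(packP=(319,177),packQ=(206,153),bb=(188,187),washer=(341,308),plate=(375,225),ball=(172,213))) [n].items():
        print(n,nm,np.nanmedian(C[v-2:v+3,u-2:u+3].reshape(-1,3),0).round(4))
```

```text
top packNear [0.5638 0.1997 0.026 ]
top packFar [0.4001 0.3716 0.0379]
top bb [0.3197 0.2988 0.0375]
top strap [0.3832 0.1964 0.0117]
top washer [ 0.434  -0.0465  0.0098]
top plate [0.5327 0.0138 0.0172]
top table [ 0.5832  0.3378 -0.0011]
top fix [0.4548 0.1608 0.0049]
top clamp [0.273  0.0309 0.0303]
top ball [0.2143 0.0539 0.3325]
scene packP [0.5667 0.1998 0.0271]
scene packQ [0.4023 0.3732 0.0387]
scene bb [0.329  0.3088 0.0387]
scene washer [ 0.4291 -0.0507  0.0109]
scene plate [0.589  0.0495 0.0182]
scene ball [0.2098 0.0352 0.3293]
```

View pics/tc.png

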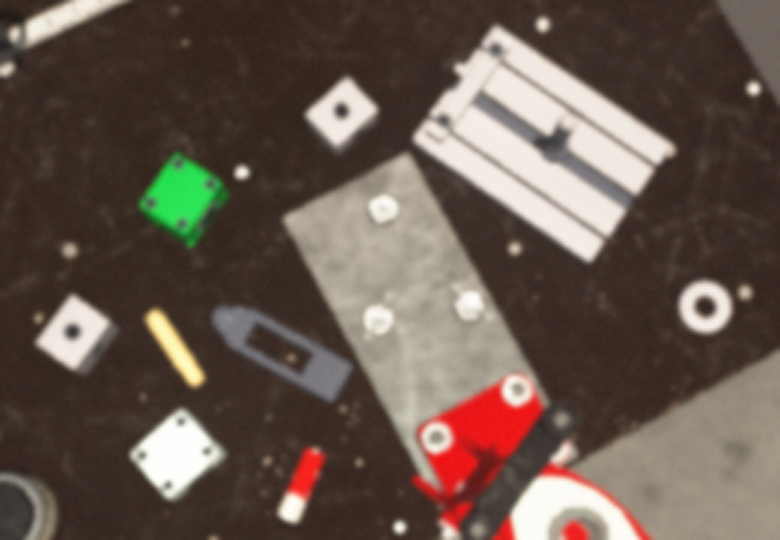

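View pics/sc.png

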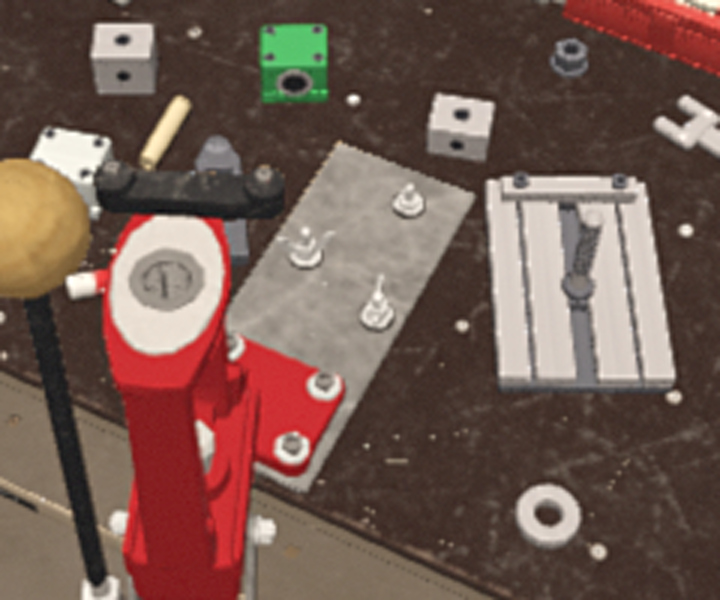

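Tall packing (38 mm) is the far one at (175,221); the low one (26 mm) is at (263,147). The white block at (209,262) has 4 screws in its top, so it is the bearing block rather than the green look-alike (210,176). The stop bar is at the upper-left end of the plate in the top view, crop (445,120)-(495,45). Next step is fitting rectangles.

```bash
cat > fit.py <<'E'
from h import *
def fit(P,c,r,z0,z1):
    m=(np.hypot(P[:,0]-c[0],P[:,1]-c[1])<r)&(P[:,2]>z0)&(P[:,2]<z1)
    Q=P[m]
    if len(Q)<8: return None
    (x,y),(w,h),a=cv2.minAreaRect((Q[:,:2]*1000).astype(np.float32))
    md=np.median(Q,0)
    return len(Q),"c",round(x,1),round(y,1),"wh",round(w,1),round(h,1),"ang(w axis)",round(a,1),"mean",(Q.mean(0)*1000).round(1)
E
python3 - <<'E'
from fit import *
O=dict(packA=((.401,.372),.04,.033,.043),packB=((.565,.20),.04,.021,.031),bb=((.324,.304),.045,.033,.043),strap=((.395,.225),.075,.007,.017),washer=((.432,-.05),.03,.006,.015),plate=((.55,.04),.12,.012,.024),bar=((.55,.04),.13,.0265,.034),stud=((.55,.04),.08,.05,.1),studtop=((.55,.04),.08,.086,.1))
for n in("top","scene"):
    p=imaging.camera_params(n);P=cloud(p,np.load(n+"0.npy")).reshape(-1,3)
    for k,v in O.items(): print(n,k,fit(P,*v))
E
```

```text
top packA (318, 'c', 400.9, 374.4, 'wh', 32.7, 39.8, 'ang(w axis)', 56.8, 'mean', array([400.5, 374.2,  37.8]))
top packB (287, 'c', 563.6, 199.3, 'wh', 32.7, 40.2, 'ang(w axis)', 45.9, 'mean', array([563.2, 199.1,  25.8]))
top bb (458, 'c', 321.7, 302.1, 'wh', 40.0, 45.6, 'ang(w axis)', 42.8, 'mean', array([321.6, 301.7,  37.8]))
top strap (593, 'c', 399.0, 219.2, 'wh', 129.9, 129.5, 'ang(w axis)', 56.0, 'mean', array([394.3, 227.8,  11.4]))
top washer (177, 'c', 434.1, -59.6, 'wh', 33.9, 34.4, 'ang(w axis)', 45.9, 'mean', array([434. , -59.3,  10. ]))
top plate (2580, 'c', 548.6, 56.9, 'wh', 152.2, 105.5, 'ang(w axis)', 56.3, 'mean', array([543.8,  53.3,  17.8]))
top bar (217, 'c', 563.5, 79.2, 'wh', 86.3, 87.7, 'ang(w axis)', 56.3, 'mean', array([581.1, 108.1,  30.2]))
top stud (63, 'c', 541.8, 49.3, 'wh', 10.5, 11.4, 'ang(w axis)', 2.8, 'mean', array([540.4,  49.6,  78.2]))
top studtop (27, 'c', 542.1, 48.8, 'wh', 9.9, 9.8, 'ang(w axis)', 2.6, 'mean', array([542.3,  48.8,  89.1]))
scene packA (240, 'c', 402.4, 373.6, 'wh', 34.9, 40.2, 'ang(w axis)', 55.9, 'mean', array([401.9, 37
[... 220 characters left out ...]
4, 300.3,  38.5]))
scene strap (366, 'c', 417.7, 224.3, 'wh', 148.0, 96.4, 'ang(w axis)', 88.9, 'mean', array([406.5, 223.6,  11.3]))
scene washer (268, 'c', 435.2, -60.7, 'wh', 35.0, 34.2, 'ang(w axis)', 1.4, 'mean', array([434.8, -61.2,  10.2]))
scene plate (2801, 'c', 549.4, 55.7, 'wh', 153.8, 104.6, 'ang(w axis)', 56.0, 'mean', array([542.2,  46.6,  18.4]))
scene bar (263, 'c', 565.3, 77.6, 'wh', 86.9, 87.3, 'ang(w axis)', 57.6, 'mean', array([581.5, 103.2,  30.2]))
scene stud (117, 'c', 543.6, 47.0, 'wh', 11.6, 12.2, 'ang(w axis)', 72.4, 'mean', array([541.9,  46. ,  74.3]))
scene studtop (31, 'c', 544.3, 47.1, 'wh', 10.9, 11.1, 'ang(w axis)', 72.4, 'mean', array([543.4,  47.1,  89.1]))
```

Run:
```python
from fit import *
polys=dict(top=[(216,212),(232,208),(270,228),(272,236),(262,246),(250,242),(216,222)],scene=[(228,180),(245,180),(250,195),(226,195)])
p=imaging.camera_params("top");D=np.load("top0.npy");C=cloud(p,D)
m=np.zeros(D.shape,np.uint8);cv2.fillPoly(m,[np.array(polys["top"])],1)
Q=C[(m>0)&(C[...,2]>.008)&(C[...,2]<.017)]
print(len(Q),cv2.minAreaRect((Q[:,:2]*1000).astype(np.float32)),Q.mean(0))
a=[];
for q in [(224,216),(264,238)]: print(q,ray(p,*q,.012))
s=bot.get_state();print(s["t"],s["tool_pos"],s["tcp_rot"],s["grip_width"],s["force"])
M=R.from_rotvec(s["tcp_rot"]).as_matrix();print(M.round(3), "yaw of y axis",np.degrees(np.arctan2(M[1,1],M[0,1])))
```

```text
467 ((396.93780517578125, 237.93824768066406), (101.92823791503906, 30.47906494140625), 62.15455627441406) [0.39464284 0.23406152 0.01186511]
(224, 216) [0.41654724 0.27660712 0.012     ]
(264, 238) [0.37281475 0.19196876 0.012     ]
0.1 [0.12795016 0.5600201  0.23039207] [-3.52258592e-01 -3.12120762e+00  2.60324682e-03] 0.08520401445798345 [ 0.70643193 -0.39103468 -0.55895946]
[[-0.975  0.223 -0.001]
 [ 0.223  0.975 -0.002]
 [ 0.    -0.002 -1.   ]] yaw of y axis 77.12174201279444
```

Call:
play_rows:
  jaw: [75,75,75,75,75,75,75,75]
  xyz:
    - [24.4,-32.3,-10]
    - [24.4,-32.3,-10]
    - [24.4,-32.3,-10]
    - [24.4,-32.3,-10]
    - [24.4,-32.3,-10]
    - [24.4,-32.3,-10]
    - [24.4,-32.3,-10]
    - [24.4,-32.3,-10]
  twist: [6.9,6.9,6.9,6.9,6.9,6.9,6.9,6.9]

```text
t: 0.9
tool_pos: [0.3238, 0.3006, 0.1507]
tcp_rot: [1.141, -2.927, 0.0]
force: [0.1, 1.0, 0.2]
grip_width: 0.0752
grip_force: 0.0
```

Call:
play_rows:
  jaw: [75,75,75,75,75,44,40,40]
  xyz:
    - [-1,1,-40]
    - [0,0,-40]
    - [0,0,-35]
    - [0,0,-20]
    - [0,0,-9]
    - [0,0,0]
    - [0,0,0]
    - [0,0,0]
  twist: [0,0,0,0,0,0,0,0]

```text
t: 1.7
tool_pos: [0.3237, 0.3039, 0.0088]
tcp_rot: [-1.133, 2.927, 0.001]
force: [0.1, 0.8, -1.5]
grip_width: 0.0453
grip_force: 61.8
```

Call:
play_rows:
  jaw: [40,40,40,40,40,40,40,40]
  xyz:
    - [0,0,15]
    - [0,0,40]
    - [0,0,45]
    - [24,-22,20]
    - [30,-27,0]
    - [30,-27,0]
    - [30,-27,0]
    - [30,-27,0]
  twist: [0,0,0,2,3,3,3,3]

```text
t: 2.5
tool_pos: [0.4677, 0.172, 0.1284]
tcp_rot: [-1.485, 2.766, -0.001]
force: [0.3, 0.2, -1.3]
grip_width: 0.045
grip_force: 61.9
```

Call:
play_rows:
  jaw: [40,40,40,40,40]
  xyz:
    - [30,-27,0]
    - [30,-27,0]
    - [26,-24,0]
    - [14,-11,0]
    - [0,0,0]
  twist: [0,0,0,0,0]

```text
t: 3.0
tool_pos: [0.5684, 0.0823, 0.1283]
tcp_rot: [-1.478, 2.77, -0.003]
force: [0.5, 0.6, -1.5]
grip_width: 0.0446
grip_force: 62.1
```

Call:
play_rows:
  jaw: [40,40,40,40,40,40,40,40]
  xyz:
    - [0,3,-35]
    - [0,0,-30]
    - [0,0,-20]
    - [0,0,-8]
    - [0,0,-4]
    - [0,0,-3]
    - [0,0,0]
    - [0,0,0]
  twist: [0,0,0,0,0,0,0,0]

```text
t: 3.8
tool_pos: [0.5672, 0.0871, 0.0284]
tcp_rot: [-1.482, 2.768, -0.002]
force: [-0.3, -0.7, -1.9]
grip_width: 0.0448
grip_force: 62.2
```

Call:
play_rows:
  jaw: [40,40,55,60,60,60,60,60]
  xyz:
    - [0,0,-1.2]
    - [0,0,0]
    - [0,0,0]
    - [0,0,0]
    - [0,0,0]
    - [0,0,20]
    - [0,0,40]
    - [0,0,40]
  twist: [0,0,0,0,0,0,0,0]

```text
t: 4.6
tool_pos: [0.5656, 0.0871, 0.1265]
tcp_rot: [1.482, -2.768, -0.002]
force: [0.7, 0.0, -0.0]
grip_width: 0.0598
grip_force: 0.0
```

Call:
play_rows:
  jaw: [70,70,70,70,70,70,70,70]
  xyz:
    - [-15,26,5]
    - [-22,39,0]
    - [-22,39,0]
    - [-22,39,0]
    - [-22,39,0]
    - [-22,39,0]
    - [-22,39,0]
    - [-17,27,0]
  twist: [0,0,0,0,0,0,0,0]

```text
t: 5.4
tool_pos: [0.4008, 0.3763, 0.1313]
tcp_rot: [-1.484, 2.768, 0.001]
force: [0.3, 0.4, -0.2]
grip_width: 0.0694
grip_force: 0.0
```

```bash
cat > look.py <<'E'
from fit import *
import sys
S=np.array([543.2,48.0]);a=np.radians(56.2);ex=np.array([np.cos(a),np.sin(a)]);ey=np.array([-ex[1],ex[0]])
def W(x,y): return (S+x*ex+y*ey)/1000
def L(x,y): return np.round([(np.array([x,y])-S)@ex,(np.array([x,y])-S)@ey],1)
def snap(tag):
    o={}
    for n in("top","scene"):
        I,D=imaging.snapshot(n);cv2.imwrite(f"pics/{n}{tag}.png",I);p=imaging.camera_params(n);o[n]=(I,cloud(p,D).reshape(-1,3))
    return o
E
python3 - <<'E'
from look import *
print(bot.get_state()["tool_pos"])
o=snap("1")
for n in o:
    P=o[n][1]
    for k,v in dict(bb=(W(44,0),.045,.052,.06),packA=((.401,.372),.04,.033,.043)).items():
        f=fit(P,*v);print(n,k,f, f and L(f[2],f[3]))
E
```

```text
[0.40084285 0.3762575  0.13132723]
top bb (411, 'c', 558.1, 76.1, 'wh', 63.8, 46.1, 'ang(w axis)', 56.4, 'mean', array([564. ,  86.2,  55.9])) [31.6  3.3]
top packA (123, 'c', 407.7, 369.1, 'wh', 31.3, 22.4, 'ang(w axis)', 56.2, 'mean', array([407.1, 364.8,  37.7])) [191.5 291.2]
scene bb (395, 'c', 560.2, 75.6, 'wh', 64.6, 46.1, 'ang(w axis)', 57.9, 'mean', array([564.8,  85.1,  56.2])) [32.4  1.2]
scene packA (245, 'c', 402.7, 373.6, 'wh', 35.1, 40.1, 'ang(w axis)', 57.6, 'mean', array([401.8, 372. ,  38.1])) [192.4 297.9]
```

Call:
play_rows:
  jaw: [70,70,70,70,70,38,34,34]
  xyz:
    - [0.5,-2,-40]
    - [0,0,-40]
    - [0,0,-28]
    - [0,0,-11]
    - [0,0,-5]
    - [0,0,0]
    - [0,0,0]
    - [0,0,0]
  twist: [0,0,0,0,0,0,0,0]

```text
t: 6.3
tool_pos: [0.4044, 0.3731, 0.0092]
tcp_rot: [-1.481, 2.766, 0.0]
force: [-1.5, 0.4, 4.7]
grip_width: 0.0391
grip_force: 62.2
```

Call:
play_rows:
  jaw: [34,34,34,34,34,34,34,34]
  xyz:
    - [0,0,15]
    - [0,0,40]
    - [0,0,45]
    - [9,-28,25]
    - [14,-41,0]
    - [14,-41,0]
    - [14,-41,0]
    - [14,-41,0]
  twist: [0,0,0,0,0,0,0,0]

```text
t: 7.1
tool_pos: [0.468, 0.1785, 0.1332]
tcp_rot: [-1.483, 2.769, -0.001]
force: [0.2, 0.1, -3.3]
grip_width: 0.0394
grip_force: 61.4
```

Call:
play_rows:
  jaw: [34,34,34,34,34,34]
  xyz:
    - [14,-41,0]
    - [14,-41,0]
    - [14,-41,0]
    - [9,-27,0]
    - [2,-14,0]
    - [0,0,0]
  twist: [0,0,0,0,0,0]

```text
t: 7.7
tool_pos: [0.521, 0.0147, 0.1328]
tcp_rot: [-1.479, 2.771, -0.001]
force: [-0.6, 0.1, -3.1]
grip_width: 0.0395
grip_force: 61.4
```

Call:
play_rows:
  jaw: [34,34,34,34,34,34,34,34]
  xyz:
    - [0.5,1.5,-35]
    - [0,0,-35]
    - [0,0,-18]
    - [0,0,-8]
    - [0,0,-5]
    - [0,0,-3]
    - [0,0,0]
    - [0,0,0]
  twist: [0,0,0,0,0,0,0,0]

```text
t: 8.5
tool_pos: [0.5222, 0.0176, 0.0292]
tcp_rot: [-1.482, 2.768, -0.002]
force: [0.1, 0.5, -2.9]
grip_width: 0.0389
grip_force: 61.2
```

Call:
play_rows:
  jaw: [34,34,50,56,56,56,56,56]
  xyz:
    - [0,0,-1.6]
    - [0,0,0]
    - [0,0,0]
    - [0,0,0]
    - [0,0,0]
    - [0,0,20]
    - [0,0,40]
    - [0,0,45]
  twist: [0,0,0,0,0,0,0,0]

```text
t: 9.3
tool_pos: [0.52, 0.0178, 0.1315]
tcp_rot: [1.481, -2.767, -0.004]
force: [1.4, 1.2, 0.2]
grip_width: 0.056
grip_force: 0.0
```

Call:
play_rows:
  jaw: [56,56,56,56,56,56,56,56]
  xyz:
    - [-16,29,0]
    - [-21,38,0]
    - [-21,38,0]
    - [-21,38,0]
    - [-21,38,0]
    - [-16,28,0]
    - [-6.5,10.3,0]
    - [0,0,0]
  twist: [1,1,1,1,1,1,0,0]

```text
t: 10.1
tool_pos: [0.3983, 0.2377, 0.1315]
tcp_rot: [1.629, -2.686, 0.0]
force: [-0.1, -0.1, 0.4]
grip_width: 0.056
grip_force: 0.0
```

Run:
```python
from look import *
print(bot.get_state()["tool_pos"])
o=snap("2")
for n in o:
    P=o[n][1]
    for k,v in dict(bb=(W(48,0),.030,.052,.06),pk=(W(-40,0),.03,.052,.06),packB=((.565,.20),.04,.021,.031),studtop=((.543,.048),.02,.086,.1)).items():
        f=fit(P,*v);print(n,k,f, f and L(f[2],f[3]))
I=o["top"][0]; cv2.imwrite("pics/t2.png",cv2.resize(I[110:290,150:410],None,fx=3,fy=3,interpolation=cv2.INTER_CUBIC))
```

```text
[0.39828735 0.23766494 0.13151627]
top bb (404, 'c', 564.7, 86.0, 'wh', 39.7, 46.3, 'ang(w axis)', 56.1, 'mean', array([564.6,  86.2,  55.7])) [43.5  3.3]
top pk (294, 'c', 520.8, 17.8, 'wh', 31.7, 40.1, 'ang(w axis)', 56.3, 'mean', array([520.4,  18.2,  56. ])) [-37.6   1.8]
top packB (76, 'c', 573.9, 188.6, 'wh', 31.9, 11.0, 'ang(w axis)', 46.0, 'mean', array([573.6, 188.3,  25.8])) [133.9  52.7]
top studtop (27, 'c', 542.4, 48.8, 'wh', 10.4, 9.9, 'ang(w axis)', 0.4, 'mean', array([542.6,  48.5,  88.7])) [0.2 1.1]
scene bb (392, 'c', 566.1, 84.9, 'wh', 41.8, 45.8, 'ang(w axis)', 58.2, 'mean', array([565.2,  85.6,  56.4])) [43.4  1.5]
scene pk (371, 'c', 522.6, 17.3, 'wh', 33.4, 40.2, 'ang(w axis)', 54.9, 'mean', array([521.6,  16.5,  56.3])) [-37.   0.]
scene packB (261, 'c', 565.4, 198.7, 'wh', 35.6, 39.9, 'ang(w axis)', 44.9, 'mean', array([564. , 197.2,  26. ])) [137.6  65.4]
scene studtop (35, 'c', 543.8, 47.4, 'wh', 10.2, 10.9, 'ang(w axis)', 29.6, 'mean', array([543.5,  46.9,  88.6])) [-0.2 -0.8]
```

View pics/t2.png

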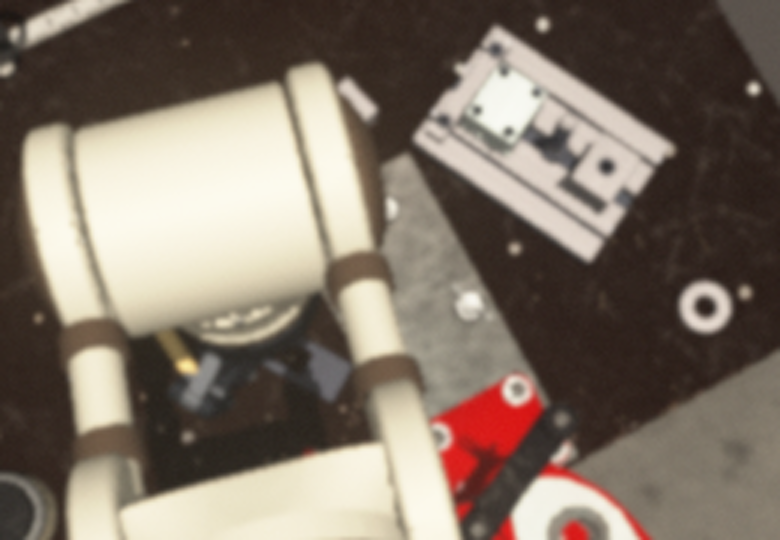

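Call:
play_rows:
  jaw: [44,44,44,44,44,44,44,44]
  xyz:
    - [-0.5,-0.5,-40]
    - [0,0,-40]
    - [0,0,-25]
    - [0,0,-12]
    - [0,0,-6]
    - [0,0,-4]
    - [0,0,0]
    - [0,0,0]
  twist: [0,0,0,0,0,0,0,0]

```text
t: 11.0
tool_pos: [0.3995, 0.2366, 0.0056]
tcp_rot: [-1.624, 2.686, -0.001]
force: [0.2, 0.2, 0.4]
grip_width: 0.0439
grip_force: 0.0
```

Call:
play_rows:
  jaw: [44,44,30,24,24,24]
  xyz:
    - [-1.5,0,-2.5]
    - [0,0,0]
    - [0,0,0]
    - [0,0,0]
    - [0,0,0]
    - [0,0,0]
  twist: [0,0,0,0,0,0]

```text
t: 11.6
tool_pos: [0.3971, 0.2365, 0.0025]
tcp_rot: [-1.626, 2.688, -0.0]
force: [-2.5, -1.2, 5.9]
grip_width: 0.0283
grip_force: 60.2
```

Call:
play_rows:
  jaw: [24,24,24,24,24,24,24,24]
  xyz:
    - [0,0,15]
    - [0,0,40]
    - [0,0,42]
    - [14,-18,25]
    - [26,-34,0]
    - [26,-34,0]
    - [26,-34,0]
    - [26,-34,0]
  twist: [0,0,0,-1,-1,-1,-1,-1]

```text
t: 12.4
tool_pos: [0.5151, 0.081, 0.1234]
tcp_rot: [1.505, -2.757, -0.001]
force: [0.7, 1.2, -2.4]
grip_width: 0.0283
grip_force: 60.1
```

Call:
play_rows:
  jaw: [24,24,24,24]
  xyz:
    - [18,-22,0]
    - [10,-12.5,0]
    - [0,0,0]
    - [0,0,0]
  twist: [-1,0,0,0]

```text
t: 12.8
tool_pos: [0.5419, 0.0487, 0.1233]
tcp_rot: [1.483, -2.768, -0.003]
force: [-0.6, 0.4, -2.1]
grip_width: 0.0281
grip_force: 60.1
```

Run:
```python
from look import *
s=bot.get_state();print(s["t"],s["tool_pos"],s["tcp_rot"],L(*(s["tool_pos"][:2]*1000)))
o=snap("3")
cv2.imwrite("pics/s3.png",cv2.resize(o["scene"][0][150:310,280:440],None,fx=3.7,fy=3.7,interpolation=cv2.INTER_CUBIC))
cv2.imwrite("pics/t3.png",cv2.resize(o["top"][0][80:240,240:450],None,fx=3.5,fy=3.5,interpolation=cv2.INTER_CUBIC))
```

```text
12.8 [0.54188466 0.04873918 0.12331607] [ 1.48270556e+00 -2.76819108e+00 -2.58133579e-03] [-0.1  1.5]
```

View pics/s3.png

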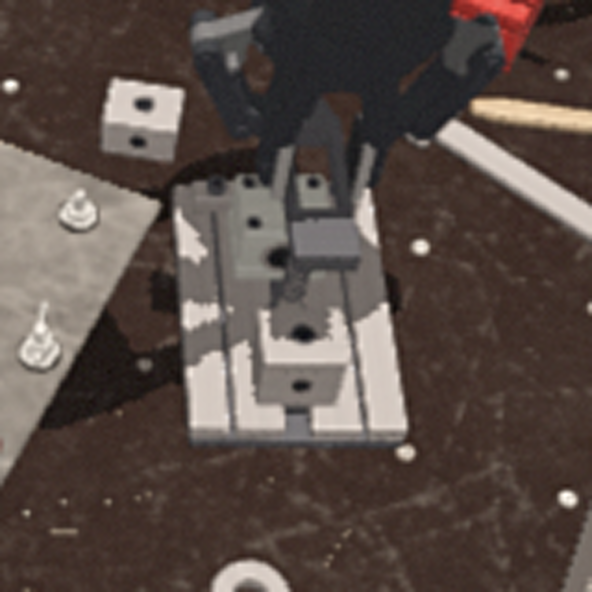

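View pics/t3.png

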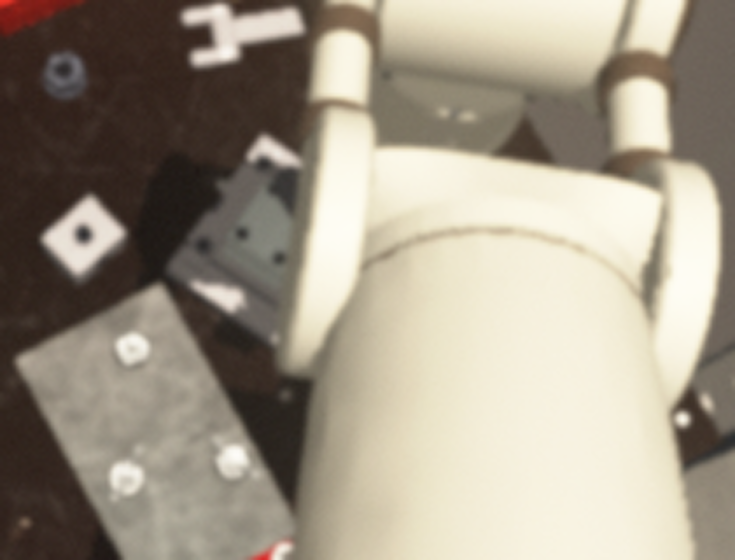

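Scene crop shows the strap held level above the stud, heel end at crop (325,242). The slot itself is hidden, so I measure the heel's lateral position by depth.

Run:
```python
from look import *
p=imaging.camera_params("scene");I,D=imaging.snapshot("scene");C=cloud(p,D)
P=C[205:226,355:382].reshape(-1,3)
P=P[(P[:,2]>.105)&(P[:,2]<.145)]
l=np.array([list(L(*(q[:2]*1000)))+[q[2]*1000] for q in P])
top=l[l[:,2]>np.percentile(l[:,2],85)-2]
print(len(l),np.percentile(l,[1,5,50,95,99],axis=0).round(1))
t=l[l[:,2]>l[:,2].max()-4]
for lo in range(-56,-14,4):
    k=l[(l[:,0]>=lo)&(l[:,0]<lo+4)]
    if len(k): print(lo,len(k),k[:,1].min(),k[:,1].max(),k[:,2].min().round(1),k[:,2].max().round(1))
for r in range(208,224,3): print(r,[tuple(np.r_[L(*(C[r,u,:2]*1000)),C[r,u,2]*1000].round(0).astype(int)) for u in range(354,382,3)])
```

```text
335 [[-50.3 -13.2 123.6]
 [-49.4 -12.4 124.9]
 [-38.3   2.4 132.9]
 [-21.3  15.8 135.2]
 [-18.7  16.2 136.2]]
-52 74 -13.3 15.7 123.5 136.3
-48 40 -13.4 16.1 122.7 136.3
-44 36 -12.6 15.9 130.3 135.4
-40 40 -12.5 15.9 123.2 136.7
-36 35 -13.1 16.2 125.1 136.4
-32 38 -13.5 16.1 128.5 135.6
-28 36 -14.2 15.8 131.0 135.9
-24 27 -12.9 16.2 123.6 135.1
-20 8 -13.0 16.4 124.7 133.1
-16 1 -7.8 -7.8 127.3 127.3
208 [(np.int64(33), np.int64(8), np.int64(60)), (np.int64(-20), np.int64(16), np.int64(125)), (np.int64(-28), np.int64(13), np.int64(135)), (np.int64(-26), np.int64(8), np.int64(133)), (np.int64(-28), np.int64(3), np.int64(135)), (np.int64(-28), np.int64(-2), np.int64(135)), (np.int64(-26), np.int64(-7), np.int64(133)), (np.int64(-27), np.int64(-12), np.int64(134)), (np.int64(67), np.int64(-48), np.int64(18)), (np.int64(82), np.int64(-59), np.int64(0))]
211 [(np.int64(30), np.int64(7), np.int64(54)), (np.int64(26), np.int64(3), np.int64(59)), (np.int64(-33), np.int64(13), np.int64(134)), (np.int64(-34), np.int64(9), np.int64(135)), (np.int64(-34), np.int64(4), np.int64(135)), (np.int6
[... 1333 characters left out ...]
.int64(4), np.int64(129)), (np.int64(-49), np.int64(0), np.int64(130)), (np.int64(-49), np.int64(-5), np.int64(130)), (np.int64(-48), np.int64(-10), np.int64(129)), (np.int64(36), np.int64(-44), np.int64(20)), (np.int64(39), np.int64(-50), np.int64(17))]
223 [(np.int64(26), np.int64(4), np.int64(23)), (np.int64(0), np.int64(5), np.int64(57)), (np.int64(-4), np.int64(0), np.int64(62)), (np.int64(-4), np.int64(-5), np.int64(63)), (np.int64(26), np.int64(-19), np.int64(24)), (np.int64(31), np.int64(-26), np.int64(18)), (np.int64(37), np.int64(-34), np.int64(9)), (np.int64(30), np.int64(-37), np.int64(19)), (np.int64(32), np.int64(-44), np.int64(16)), (np.int64(31), np.int64(-49), np.int64(17))]
```

Call:
play_rows:
  jaw: [24,24,24,24]
  xyz:
    - [1.5,-1,-12]
    - [0,0,-12]
    - [0,0,0]
    - [0,0,0]
  twist: [0,0,0,0]

```text
t: 13.35
tool_pos: [0.5436, 0.0472, 0.099]
tcp_rot: [1.482, -2.768, -0.002]
force: [0.0, -0.4, -2.3]
grip_width: 0.0279
grip_force: 60.0
```

Run:
```python
from look import *
s=bot.get_state();print(s["t"],s["tool_pos"],s["force"],L(*(s["tool_pos"][:2]*1000)))
for n in("scene","top"):
    p=imaging.camera_params(n);I,D=imaging.snapshot(n);P=cloud(p,D).reshape(-1,3)*1000
    l=np.c_[(P[:,:2]-S)@np.c_[ex,ey],P[:,2]]
    z=s["tool_pos"][2]*1000+9.5
    k=l[(l[:,0]>-60)&(l[:,0]<-18)&(abs(l[:,1])<30)&(abs(l[:,2]-z)<4)]
    if len(k): print(n,len(k),np.percentile(k,[2,50,98],axis=0).round(1))
```

```text
13.35 [0.54362858 0.04715817 0.09903245] [ 0.01552897 -0.39679886 -2.32990462] [-0.5 -0.8]
scene 279 [[-50.  -15.5 105.5]
 [-36.1  -1.3 108.7]
 [-19.6  13.3 111.3]]
```

Call:
play_rows:
  jaw: [24,24,24,24,24,24]
  xyz:
    - [0,0,-5]
    - [0,0,-6]
    - [0,0,-6]
    - [0,0,-6]
    - [0,0,0]
    - [0,0,0]
  twist: [0,0,0,0,0,0]

```text
t: 14.05
tool_pos: [0.5442, 0.0469, 0.0767]
tcp_rot: [1.482, -2.769, -0.0]
force: [-0.8, 1.0, -2.4]
grip_width: 0.0281
grip_force: 60.1
```

Strap is over the stud (bottom about 74, stud top at 90) with no contact force. Lowering on.

Call:
play_rows:
  jaw: [24,24,24,24,24,24]
  xyz:
    - [0,0,-6]
    - [0,0,-5]
    - [0,0,-3]
    - [0,0,-2]
    - [0,0,0]
    - [0,0,0]
  twist: [0,0,0,0,0,0]

```text
t: 14.65
tool_pos: [0.5444, 0.0469, 0.0611]
tcp_rot: [-1.483, 2.77, -0.0]
force: [1.2, 0.1, -3.0]
grip_width: 0.0282
grip_force: 60.1
```

Call:
play_rows:
  jaw: [24,24,24,24,36,42,42,42]
  xyz:
    - [0,0,-1.5]
    - [0,0,-1]
    - [0,0,0]
    - [0,0,0]
    - [0,0,0]
    - [0,0,0]
    - [0,0,0]
    - [0,0,15]
  twist: [0,0,0,0,0,0,0,0]

```text
t: 15.45
tool_pos: [0.5427, 0.0471, 0.0722]
tcp_rot: [1.481, -2.767, -0.004]
force: [0.1, -0.2, 0.4]
grip_width: 0.0421
grip_force: 0.0
```

Call:
play_rows:
  jaw: [50,50,50,50,50,50,50,50]
  xyz:
    - [0,0,40]
    - [0,0,35]
    - [-20,-20,0]
    - [-26,-26,0]
    - [-28,-28,0]
    - [-24,-24,0]
    - [-10,-9.5,0]
    - [0,0,0]
  twist: [0,0,0,0,0,0,0,0]

```text
t: 16.25
tool_pos: [0.4362, -0.0615, 0.1495]
tcp_rot: [-1.479, 2.771, -0.002]
force: [0.6, 1.4, -0.1]
grip_width: 0.05
grip_force: 0.0
```

Run:
```python
from look import *
s=bot.get_state();print(s["t"],s["tool_pos"],s["force"])
o=snap("4")
for n in o:
    P=o[n][1]*1000
    l=np.c_[(P[:,:2]-S)@np.c_[ex,ey],P[:,2]]
    k=l[(abs(l[:,0])<65)&(abs(l[:,1])<30)&(abs(l[:,2]-68)<4)]
    if len(k): print(n,len(k),np.percentile(k,[2,50,98],axis=0).round(1), cv2.minAreaRect(k[:,:2].astype(np.float32)))
    for v in (((.4345,-.06),.03,.006,.015),((.565,.20),.04,.021,.031),((.543,.048),.012,.086,.1)): print(fit(P/1000,*v))
cv2.imwrite("pics/s4.png",cv2.resize(o["scene"][0][150:340,280:440],None,fx=3,fy=3,interpolation=cv2.INTER_CUBIC))
```

```text
16.25 [ 0.43623452 -0.06145171  0.1494606 ] [ 0.55852028  1.44057381 -0.05948362]
top 499 [[-48.4 -14.8  64.7]
 [ -7.4   0.5  67.7]
 [ 48.3  14.4  70.7]] ((0.8246383666992188, -0.17973899841308594), (101.67335510253906, 31.054338455200195), 0.6443616151809692)
(166, 'c', 434.9, -58.6, 'wh', 32.6, 35.1, 'ang(w axis)', 70.2, 'mean', array([434.3, -58.6,  10. ]))
(285, 'c', 563.6, 199.0, 'wh', 33.1, 40.2, 'ang(w axis)', 45.8, 'mean', array([563.2, 199. ,  25.7]))
(30, 'c', 542.2, 48.9, 'wh', 10.1, 10.3, 'ang(w axis)', 90.0, 'mean', array([541.9,  49.1,  88.8]))
scene 7 [[-50.7 -13.2  64.1]
 [-49.3  -8.3  65.2]
 [-48.6  -2.9  67.1]] ((-49.52501678466797, -7.9394025802612305), (1.5851186513900757, 10.750060081481934), 5.654612064361572)
(266, 'c', 435.3, -60.6, 'wh', 34.3, 35.2, 'ang(w axis)', 31.8, 'mean', array([435.2, -61. ,  10. ]))
(262, 'c', 565.0, 198.3, 'wh', 34.2, 40.1, 'ang(w axis)', 44.1, 'mean', array([563.9, 197. ,  26.1]))
None
```

View pics/s4.png

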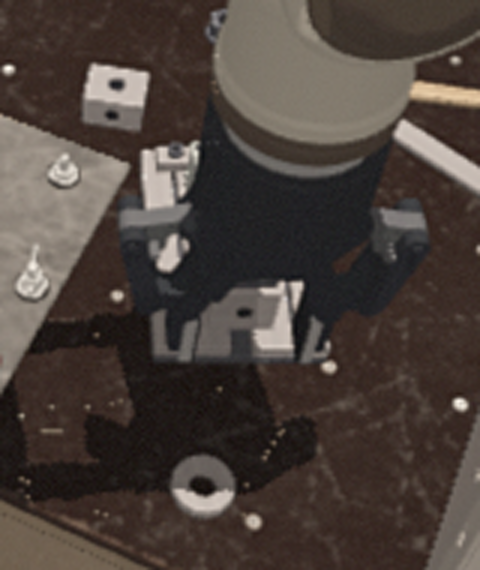

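Strap is level (top z 67.7), stud within 1 mm of slot centre. The washer is visible at scene crop (203,485), clear between the fingers. Going down on it.

Call:
play_rows:
  jaw: [50,50,50,50,50,50,50,50]
  xyz:
    - [-1.3,1.5,-40]
    - [0,0,-40]
    - [0,0,-35]
    - [0,0,-18]
    - [0,0,-8]
    - [0,0,-3]
    - [0,0,0]
    - [0,0,0]
  twist: [0,0,0,0,0,0,0,0]

```text
t: 17.15
tool_pos: [0.4364, -0.0594, 0.0057]
tcp_rot: [-1.482, 2.768, -0.003]
force: [0.6, -0.0, -0.8]
grip_width: 0.0501
grip_force: 0.0
```

Call:
play_rows:
  jaw: [50,50,36,30,30,30,30]
  xyz:
    - [-1,-0.5,-2.5]
    - [0,0,0]
    - [0,0,0]
    - [0,0,0]
    - [0,0,0]
    - [0,0,0]
    - [0,0,0]
  twist: [0,0,0,0,0,0,0]

```text
t: 17.85
tool_pos: [0.4343, -0.0598, 0.0029]
tcp_rot: [1.483, -2.769, 0.0]
force: [-2.7, 1.1, 8.9]
grip_width: 0.0327
grip_force: 58.7
```

Call:
play_rows:
  jaw: [30,30,30,30,30,30,30,30]
  xyz:
    - [0,0,10]
    - [0,0,30]
    - [0,0,45]
    - [0,0,43]
    - [20,20,0]
    - [26,26,0]
    - [26,26,0]
    - [22,22,0]
  twist: [0,0,0,0,0,0,0,0]

```text
t: 18.65
tool_pos: [0.5292, 0.0357, 0.1307]
tcp_rot: [-1.483, 2.769, -0.001]
force: [-0.4, -0.5, 0.1]
grip_width: 0.0325
grip_force: 59.7
```

Call:
play_rows:
  jaw: [30,30,30,30]
  xyz:
    - [10,10,0]
    - [4,3.5,0]
    - [0,0,0]
    - [0,0,0]
  twist: [0,0,0,0]

```text
t: 19.05
tool_pos: [0.5415, 0.0474, 0.13]
tcp_rot: [1.482, -2.77, -0.0]
force: [-0.2, -0.1, -0.7]
grip_width: 0.0324
grip_force: 59.7
```

Run:
```python
from look import *
s=bot.get_state();print(s["t"],s["tool_pos"],s["force"],s["grip_width"],L(*(s["tool_pos"][:2]*1000)))
o=snap("5")
P=o["scene"][1]*1000
l=np.c_[(P[:,:2]-S)@np.c_[ex,ey],P[:,2]].reshape(420,560,3)
z=s["tool_pos"][2]*1000+7
m=(abs(l[...,0])<30)&(abs(l[...,1])<16)&(abs(l[...,2]-z)<9)
k=l[m]; print(len(k),np.percentile(k,[2,50,98],axis=0).round(1)); v,u=np.nonzero(m);print(u.min(),u.max(),v.min(),v.max())
cu,cv=int(u.mean()),int(v.mean())
cv2.imwrite("pics/s5.png",cv2.resize(o["scene"][0][cv-50:cv+60,cu-60:cu+60],None,fx=5,fy=5,interpolation=cv2.INTER_CUBIC));print(cu,cv)
```

```text
19.05 [0.54149151 0.04737013 0.12998078] [-0.15280226 -0.10754625 -0.72491842] 0.03238077215708223 [-1.5  1.1]
270 [[-18.7 -15.8 128.7]
 [ -6.5  -1.2 136.6]
 [ 13.4  14.3 140.1]]
357 377 188 206
367 196
```

View pics/s5.png

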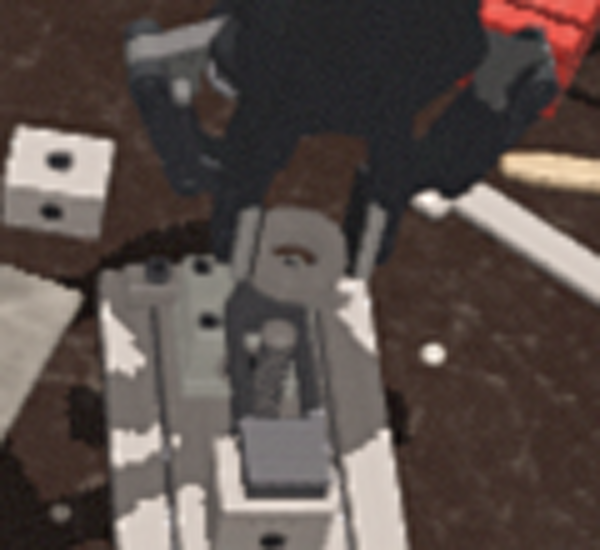

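Scene crop: washer held flat, bore centre near crop (295,253). The stud tip is at (280,330), and the strap sits properly around it.

Run:
```python
from look import *
from scipy.optimize import least_squares
s=bot.get_state();p=imaging.camera_params("scene")
acc=[]
for i in range(3):
    I,D=imaging.snapshot("scene");P=cloud(p,D).reshape(-1,3)*1000
    acc.append(np.c_[(P[:,:2]-S)@np.c_[ex,ey],P[:,2]])
l=np.vstack(acc);z=s["tool_pos"][2]*1000
k=l[(abs(l[:,0])<25)&(abs(l[:,1])<22)&(l[:,2]>z-6)&(l[:,2]<z+12)]
h,b=np.histogram(k[:,2],np.arange(z-6,z+12,1));print(dict(zip(b.round(0),h)))
# near side wall (outer cylinder)+top points: outer radius 18
w=k[(k[:,0]<-3)&(k[:,2]<z+5.5)&(abs(k[:,1])<14)]
r=np.hypot(w[:,0]-.0,w[:,1]); w=w[r>10]
f=least_squares(lambda c:np.hypot(w[:,0]-c[0],w[:,1]-c[1])-18,[0,0],loss="soft_l1");print("wall fit",len(w),f.x,np.std(f.fun))
for v in (250,253,256): 
    q=ray(p,367-60+295/5-.4,196-50+v/5-.4,(z+7)/1000)*1000; print(v,L(*q[:2]))
J=cv2.cvtColor(I,cv2.COLOR_BGR2GRAY)[188:210,355:380];print(J)
```

```text
{np.float64(124.0): np.int64(0), np.float64(125.0): np.int64(0), np.float64(126.0): np.int64(1), np.float64(127.0): np.int64(5), np.float64(128.0): np.int64(9), np.float64(129.0): np.int64(25), np.float64(130.0): np.int64(26), np.float64(131.0): np.int64(30), np.float64(132.0): np.int64(47), np.float64(133.0): np.int64(29), np.float64(134.0): np.int64(52), np.float64(135.0): np.int64(110), np.float64(136.0): np.int64(157), np.float64(137.0): np.int64(179), np.float64(138.0): np.int64(132), np.float64(139.0): np.int64(45), np.float64(140.0): np.int64(12)}
wall fit 132 [-0.17330871  0.28901322] 1.4728671582306596
250 [-2.9  1.4]
253 [-4.2  1.5]
256 [-5.5  1.7]
[[ 77 112 117 104  63  83 104 111 110 108 107 107 106 103 100  88  71  68
   59  60  52  37  30  26  31]
 [ 97 122 123 106  66 106 112 112 115 113 112 112 112 110 112 108 100  80
   55  51  48  30  29  29  30]
 [104 119 114  93  73 107 110 112 113 114 111 112 109 108 109 112 111 103
   91  70  49  31  31  29  41]
 [113 121 114  88  74 108 109 110 114 115 112 111 111 109 108 109 113 113
  111  99  50  27  24  28  44]
 [118 122 109
[... 1177 characters left out ...]
08 111 111 109 107 108 107 109 108 105
  105 155 213 223 229 216 201]
 [ 61  60  62  70  86 102 106 110 110 108 106 107 107 110 107 107 105 103
  105 122 156 170 193 211 200]
 [ 62  63  62  61  62  75  89  99 108 106 106 106 108 110 109 106 107 107
  107 111 116 126 173 209 205]
 [ 61  62  60  63  60  61  65  73  78  80  80  84  90 105 107 106 106 107
  104 106 114 139 190 211 218]
 [ 63  62  59  60  59  60  60  60  60  63  59  62  72  91 106  99 106 109
  106 118 144 169 203 209 215]
 [ 59  64  60  60  58  58  58  57  59  58  55  56  57  84 110  83 102 110
  110 151 201 202 208 208 211]
 [ 63  61  60  58  57  59  64  67  61  57  55  57  60  87 112  77  98 109
  109 125 174 207 208 208 211]]
```

Run:
```python
from look import *
p=imaging.camera_params("scene");z0=bot.get_state()["tool_pos"][2]*1000;print(z0)
def proj(X):
    c=(np.array(X)/1000-np.array(p["eye"]))@Rm(p)
    return np.c_[p["cx"]+p["fx"]*c[:,0]/-c[:,2],p["cy"]-p["fy"]*c[:,1]/-c[:,2]]
t=np.linspace(0,2*np.pi,361)
def ring(x,y,r,z):
    w=S+np.outer(x+r*np.cos(t),ex)+np.outer(y+r*np.sin(t),ey);return proj(np.c_[w,np.full(361,z)])
for x,y in((0,0),(-4,0),(0,2)):
  for zb in(z0-3,z0-1):
    T=ring(x,y,18,zb+10);B=ring(x,y,18,zb);b=ring(x,y,8.5,zb+10);bb=ring(x,y,8.5,zb)
    f=lambda q:(q.min(0).round(1),q.max(0).round(1))
    bl=B[np.abs(B[:,0]-362)<.5]
    print(x,y,zb,"T",*f(T),"B",*f(B),"bore",*f(b),"boreBot",*f(bb),"B at 362",bl[:,1].max())
```

```text
130.07294351796224
0 0 127.07294351796224 T [355.5 186.3] [377.  202.5] B [354.8 190.1] [376.  206.3] bore [361.2 190.5] [371.3 198.2] boreBot [360.4 194.3] [370.4 202. ] B at 362 205.69708386968014
0 0 129.07294351796224 T [355.7 185.5] [377.2 201.8] B [354.9 189.4] [376.2 205.6] bore [361.4 189.7] [371.5 197.4] boreBot [360.5 193.6] [370.6 201.2] B at 362 204.88370459993985
-4 0 127.07294351796224 T [355.7 188. ] [377.3 204.4] B [355.  191.9] [376.3 208.2] bore [361.4 192.3] [371.6 200. ] boreBot [360.6 196.1] [370.7 203.8] B at 362 207.49310975335928
-4 0 129.07294351796224 T [355.9 187.3] [377.5 203.6] B [355.1 191.1] [376.5 207.4] bore [361.6 191.5] [371.8 199.2] boreBot [360.8 195.3] [370.9 203.1] B at 362 206.6781651611624
0 2 127.07294351796224 T [354.3 186.3] [375.8 202.5] B [353.6 190.1] [374.9 206.3] bore [360.  190.5] [370.1 198.1] boreBot [359.2 194.3] [369.2 202. ] B at 362 205.97926485261485
0 2 129.07294351796224 T [354.5 185.5] [376.  201.8] B [353.7 189.3] [375.1 205.6] bore [360.2 189.7] [370.3 197.4] boreBot [359.3 193.5] [369.4 201.2] B at 362 205.1802749311751
```

Call:
play_rows:
  jaw: [30,30,30,30,30]
  xyz:
    - [1.6,-0.5,-12]
    - [0,0,-14]
    - [0,0,-6]
    - [0,0,0]
    - [0,0,0]
  twist: [0,0,0,0,0]

```text
t: 19.8
tool_pos: [0.5435, 0.0474, 0.0976]
tcp_rot: [1.482, -2.769, -0.001]
force: [0.5, 0.9, -0.8]
grip_width: 0.0326
grip_force: 59.7
```

Run:
```python
from look import *
s=bot.get_state();print(s["tool_pos"],s["force"],L(*(s["tool_pos"][:2]*1000)))
I,D=imaging.snapshot("scene");p=imaging.camera_params("scene")
cv2.imwrite("pics/s6.png",cv2.resize(I[185:245,335:405],None,fx=9,fy=9,interpolation=cv2.INTER_CUBIC))
```

```text
[0.5434986  0.04744607 0.09760356] [ 0.53860428  0.93012827 -0.81120187] [-0.3 -0.6]
```

View pics/s6.png

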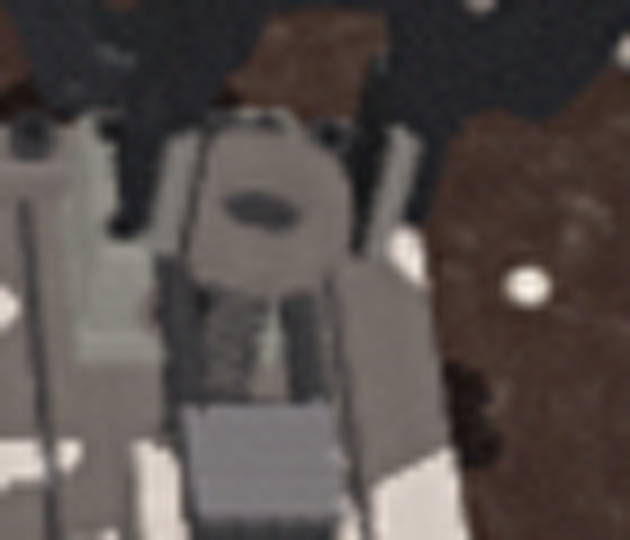

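Washer just above the stud, bore at crop (262,210), roughly over the stud (about (235,350) and leaning upward in view). Lowering gently.

Call:
play_rows:
  jaw: [30,30,30,30,30]
  xyz:
    - [0,0,-4]
    - [0,0,-4]
    - [0,0,-3]
    - [0,0,0]
    - [0,0,0]
  twist: [0,0,0,0,0]

```text
t: 20.35
tool_pos: [0.5436, 0.0474, 0.0869]
tcp_rot: [1.483, -2.77, -0.0]
force: [0.0, 0.6, -0.2]
grip_width: 0.0323
grip_force: 59.7
```

Call:
play_rows:
  jaw: [30,30,30,30,30,30]
  xyz:
    - [0,0,-5]
    - [0,0,-4]
    - [0,0,-4]
    - [0,0,-1.5]
    - [0,0,0]
    - [0,0,0]
  twist: [0,0,0,0,0,0]

```text
t: 20.95
tool_pos: [0.5438, 0.0474, 0.0725]
tcp_rot: [-1.483, 2.77, -0.0]
force: [0.3, -0.6, -0.1]
grip_width: 0.0325
grip_force: 59.7
```

Call:
play_rows:
  jaw: [30,30,40,48,48,48,48,48]
  xyz:
    - [0,0,-1]
    - [0,0,0]
    - [0,0,0]
    - [0,0,0]
    - [0,0,0]
    - [0,0,20]
    - [0,0,40]
    - [0,0,40]
  twist: [0,0,0,0,0,0,0,0]

```text
t: 21.75
tool_pos: [0.5429, 0.0475, 0.172]
tcp_rot: [1.482, -2.768, -0.002]
force: [-0.1, 0.1, -0.1]
grip_width: 0.0483
grip_force: 0.0
```

Call:
play_rows:
  jaw: [48,48,48,48,48,48,48]
  xyz:
    - [-20,25,20]
    - [-25,35,0]
    - [-25,35,0]
    - [-25,35,0]
    - [-25,35,0]
    - [-25,35,0]
    - [0,0,0]
  twist: [0,0,0,0,0,0,0]

```text
t: 22.45
tool_pos: [0.3958, 0.2505, 0.1915]
tcp_rot: [1.49, -2.765, -0.003]
force: [0.1, -0.8, 0.4]
grip_width: 0.0479
grip_force: 0.0
```

Run:
```python
from look import *
o=snap("7")
for n in o:
    P=o[n][1]
    l=np.c_[(P[:,:2]*1000-S)@np.c_[ex,ey],P[:,2]*1000]
    k=l[(np.hypot(l[:,0],l[:,1])<25)&(abs(l[:,2]-78)<3.5)&(np.hypot(l[:,0],l[:,1])>8)]
    A=np.c_[k[:,:2],np.ones(len(k))];c=np.linalg.lstsq(A,k[:,2],rcond=None)[0]
    print(n,"washer",len(k),cv2.minEnclosingCircle(k[:,:2].astype(np.float32)),np.median(k[:,2]),"tilt",c[:2])
    for nm,v in dict(bb=(W(52,0),.030,.052,.06),pB=((.565,.20),.04,.021,.031),stud=((.543,.048),.012,.086,.1)).items():
        f=fit(P,*v); print(nm,f,f and L(f[2],f[3]))
    k=l[(abs(l[:,0])<65)&(abs(l[:,1])<22)&(abs(l[:,2]-68)<3)];print("strap",cv2.minAreaRect(k[:,:2].astype(np.float32)),np.median(k[k[:,0]>20,2]),np.median(k[k[:,0]<-20,2]))
a=cv2.resize(o["scene"][0][165:285,310:410],(400,480),interpolation=cv2.INTER_CUBIC);b=cv2.resize(o["top"][0][110:206,290:370],(400,480),interpolation=cv2.INTER_CUBIC)
cv2.imwrite("pics/f.png",np.hstack([a,b]))
```

```text
top washer 182 ((-0.15924781560897827, 1.0069162845611572), 18.15906524658203) 77.87222515101399 tilt [-0.0011118   0.00045403]
bb (227, 'c', 564.7, 86.2, 'wh', 39.4, 45.7, 'ang(w axis)', 55.6, 'mean', array([564.8,  93.4,  55.9])) [43.7  3.4]
pB (154, 'c', 567.1, 195.2, 'wh', 32.0, 29.9, 'ang(w axis)', 44.8, 'mean', array([567.8, 191.4,  25.9])) [135.6  62. ]
stud (28, 'c', 542.6, 49.0, 'wh', 10.3, 10.0, 'ang(w axis)', 87.8, 'mean', array([542.3,  48.8,  88.9])) [0.5 1.1]
strap ((1.0335617065429688, -0.27527809143066406), (101.91220092773438, 30.592613220214844), 0.20259571075439453) 67.88324629356923 68.00832920341233
scene washer 181 ((-0.5397040247917175, -0.41432106494903564), 18.439146041870117) 78.33500803375226 tilt [0.02348263 0.00287857]
bb (159, 'c', 567.0, 86.2, 'wh', 38.7, 45.6, 'ang(w axis)', 57.2, 'mean', array([562.8,  93.7,  56.4])) [45.   1.5]
pB (262, 'c', 564.9, 198.1, 'wh', 34.9, 39.8, 'ang(w axis)', 45.5, 'mean', array([563.9, 197.1,  26.1])) [136.8  65.5]
stud (32, 'c', 543.5, 47.5, 'wh', 10.7, 10.1, 'ang(w axis)', 20.1, 'mean', array([543.4,  46.8,  89.3])) [-0.2 -0.5]
strap ((0.6643333435058594, -0.6259288787841797), (102.12232208251953, 32.848304748535156), 0.7687796354293823) 68.50393394314108 68.11625043693948
```

View pics/f.png

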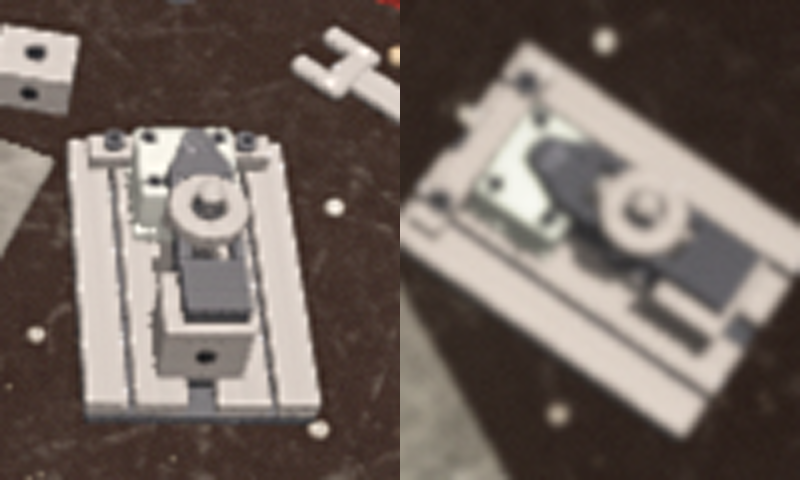

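The picture shows everything in place: washer flat over the stud (left (208,208), right (645,207)), nose on the bearing block, heel on the tall packing. Handing in.

```bash
python3 -c "
from station import bot
print(bot.close_job())"
```

```text
the job is handed in; nothing more can be done
None
```

The strap clamp is set up and handed in: final camera measurements put every part inside its limits, with the lower packing block and the nut left alone; no pass or fail verdict came back.

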